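Hang the green tag on the hook stand of the sample bench

TASK

Take the green tag out of the tag rack and hang it by its window on the strip hook of the grey stand, squarely and upright, with its green face pointing outward (away from the stand's post) and its white back towards the post. Let it hang freely, and leave the red and yellow tags standing in the rack.

Things in the scene. Friction and masses are not known exactly. Their poses are not given: they have to be found in the camera images.
- green_tag (a point): Rigid upright plate 8 thick, 66 wide, 134 tall (mm), 60 g; green face with white tube symbol, white back. Bottom up: panel 56 tall, window 46 wide x 30 tall, bar 14 tall, grip tab 36 wide x 34 tall. Point: centre of the grip tab, 31 above the window's top edge, 117 above the tag's bottom. x out of the green face, y along the width, z up. Stands 14 deep in a slot of the 20 mm high white rack.
- red_tag (a point): Red-faced tag, same shape, point and axes as the green one. The rack (44 x 290 x 20 mm) holds the three tags in a row, about 91 mm apart, in any order, all facing the same way; each has 1.5 mm play front and back in its slot.
- yellow_tag (a point): Yellow-faced tag, same shape, point and axes as the green one, in the same rack.
- hook (a point): Hook of the fixed stand: level steel strip 28 mm wide, 4 thick, sticking 70 out from the top of a flat post; lip at its end 3 thick, 8 high above the strip; nothing else rises above the strip. Point: strip's top face, mid-width, at the post, 150 above the table. x outward (post to lip), y across, z up. A tag goes on over the lip and hangs with its window's top edge on the strip, say 40 out.
Not all that is in view belongs to the job. Leave any purple look-alike of the part that bears green_tag alone.

How it is judged (in metres and radians):
At the end, for the whole second after the job is handed in: Green tag hangs on the strip between post and lip, its point 23-37 mm above the strip's top and within 15 mm of its middle line, green face outward within 15 degrees of the strip's direction, upright within 11 degrees; red and yellow tags within 20 mm of their starts (x of green_tag in the frame of hook between 0.003 and 0.069 m and y of green_tag in the frame of hook between -0.015 and 0.015 m and z of green_tag in the frame of hook between 0.023 and 0.037 m and x of hook in the frame of green_tag below 0 m and angle between the x axis of green_tag and the x axis of hook, either way round below 0.26 rad and angle between green_tag's own z axis and vertical below 0.2 rad and distance of each of red_tag, yellow_tag from where it was at the start of the episode below 0.02 m); the robot touches nothing.
It fails at once if the red or the yellow tag is taken out of the rack or knocked over (distance of any of red_tag, yellow_tag from where it was at the start of the episode above 0.03 m).
It also fails if it takes over 38 s, if anything falls off the work surface, if the arm or the gripper's body presses on something with over 40 N, if the wrist force passes 120 N, or if a joint passes its speed limit or range.

ROBOT

A 6-joint arm with a two-finger parallel gripper is mounted at the origin on the work surface. World frame = base frame: x ahead of the robot, y to its left, z up, the work surface at z = 0. Lengths are in mm, angles in rad, forces in N, time in s.
With the tool pointing down it reaches from about 350 to 775 mm from the base axis. Payload 7.3 kg.
Tool frame: the origin (TCP) lies between the finger pads; the fingertips stand 8 mm ahead of it and the grasp point (between the pads) lies 11 mm behind it; y points along the fingers, z is the direction in which the jaws open and shut, and the axes are right-handed (so a half turn about y gives the same grasp; the last joint's range is limited). The gripper opens to 92 mm and grips with 3 to 60 N. Pads are 19 mm wide; open, the fingers measure 130 mm over their backs; the gripper's body (75 mm by 190 mm) begins 47 mm behind the grasp point.
Start: joints at [0.973, 0.342, 1.524, -0, 1.275, -0.146], TCP at [229.196, 472.349, 234.741] pointing down, gripper open.
Joint ranges: [-2.53, 2.53], [-0.77, 2.02], [0.04, 2.7], [-1, 4.14], [0.28, 2.66], [-3.11, 3.11]. Speed limits (rad/s): [2.57, 2.57, 3.14, 3.14, 3.14, 3.14].

INTERFACE

Orientations are given as [roll, pitch, yaw] about the fixed x, y, z axes, in that order (R = Rz(yaw) Ry(pitch) Rx(roll)).
In Python, from plant import bot, vision, job gives the robot as it stands. The module is installed in compiled form; this text tells all that it offers.
- The arm moves only by the tool arm_command, never from a script. Its argument "deltas" is a list of rows, each a list of 4 numbers: the shift along the tool's x, y, z in m, then the turn about the tool's y in degrees. In form: [[x, y, z, twist], ...]. A call has 1 to 5 rows; each row shifts and turns the commanded pose from where the row before left it, along the tool's axes as they then stand; what a row does not reach is not made up. A row lasts 1/10 s, in which the tool goes at most 50 mm and 8.59 degrees, less where a joint would pass 70% of its speed; a pose out of reach is approached as far as the arm can. A call is refused whole if a number of a shift passes 0.05 or a number of a turn 8.59, either way. A call with a gripper value outside its range is refused whole. "claw" is the closure in counts, from 0 (fully open) to 255 (shut), set as the call begins (left out, the last holds). The fingers move at their own pace and stop on an object; the grip force is fixed at half the most. Time passes only in rows, so rows that do not move let the fingers close. It gives the time, the measured TCP pose, the force and the opening at its end, in the units of the state.
- bot.get_obs(): the state, without advancing time (a new reading comes with each control period).
- vision.capture(name): name is "scene" or "side" or "wrist"; returns a dict with "img" (400x640x3 uint8, red, green, blue), "camera_matrix" (3x3 intrinsics, pixels), "dist_coeffs" ([k1, k2, p1, p2, k3] as OpenCV has them; the pictures are not rectified), "world_to_cam" (4x4, takes a point from world to camera coordinates); the wrist camera has in their place "mount" (4x4, takes a point from camera to tool coordinates, whose origin is the TCP and whose axes are the tool frame's). Camera axes: x right, y down, z forward; pixel columns grow to the right and rows downward; lengths in mm; the calibration is good to about 2 mm. A picture is of the moment at which its call begins: read the wrist's pose just before it. There is no depth.
- job.close_job(): hands the job in, once; it reports no verdict.
Trained networks look in a picture, given as the dict that the camera call returned (one of the last four; its "shot" number tells which), for a name from the list of things; names that differ only in an ending like _2 or _b are one class to them, and where a whole thing is asked for, a point or a joint stands for the part that bears it (a point fixed in the world has none). Each returns a list of dicts, best first, with "confidence" (0 to 1); they miss things now and then, are a little off and sometimes report something else, mostly with a low value. They report only what shows in the picture. A call takes as long as a camera call. They do not tell look-alikes from the thing itself.
- vision.find_in(picture, name): "xyz" ([x, y, z] in mm, in the coordinates of the camera as it stood for that picture, good to about 4 mm: the middle of the surface that is visible of it).
- vision.regions_of(picture, name): "mask" (400x640 bool, what is visible of it).
The state is a dict: "time": time; "joint_positions": joint angles; "dq": joint speeds; "tau": joint torques, N m; "tool_pos": TCP position; "tcp_rot": TCP orientation; "contact_force": force on the tool from outside, world axes, zero at the start; "moment": the same for the moment, N m; "grip_width": finger opening in mm.
Only numpy, scipy, OpenCV 4.12 (cv2) and the standard library are available. Lean on these libraries where they do the work, as an engineer would, in place of code of your own. Each camera call takes 0.05 s, during which the arm holds its last target. There are 200 camera calls.

## Working session

There is one attempt and no reset: what is moved stays moved. The work goes in short steps, Python scripts to look and compute and a tool call to move; the robot and the scene stay as the last step left them, time stands still between calls to the robot, and variables do not carry over. Pictures are saved under pics/ and viewed, about 8 in all and at most 12, crops included, and the job is handed in when it is done.

Besides the shell and the picture viewer there is one more tool, called as name(argument=value, ...) on one line, values as JSON. arm_command: Moves the arm, as the interface text tells. Its arguments: {"type":"object","properties":{"deltas":{"type":"array","items":{"type":"array","items":{"type":"number"}}},"claw":{"type":"number"}},"required":["deltas"]}

```bash
mkdir -p pics
cat > h.py <<'E'
import numpy as np, cv2
from plant import bot, vision, job
from scipy.spatial.transform import Rotation as R
def Ttool(o):
    T=np.eye(4);T[:3,:3]=R.from_euler('xyz',o['tcp_rot']).as_matrix();T[:3,3]=o['tool_pos'];return T
def cap(n):
    o=bot.get_obs();p=vision.capture(n)
    p['c2w']=Ttool(o)@np.array(p['mount']) if n=='wrist' else np.linalg.inv(np.array(p['world_to_cam']))
    return p
def w(p,x): return (p['c2w']@np.r_[x,1])[:3]
def proj(p,X):
    T=np.linalg.inv(p['c2w']);r,_=cv2.Rodrigues(T[:3,:3])
    return cv2.projectPoints(np.array(X,float).reshape(-1,1,3),r,T[:3,3],np.array(p['camera_matrix']),np.array(p['dist_coeffs']))[0][:,0]
def ray(p,uv):
    n=cv2.undistortPoints(np.array([[uv]],float),np.array(p['camera_matrix']),np.array(p['dist_coeffs']))[0,0]
    return p['c2w'][:3,3],p['c2w'][:3,:3]@np.r_[n,1]
def onz(p,uv,z):
    c,d=ray(p,uv);return c+d*(z-c[2])/d[2]
def tri(obs):
    A=np.zeros((3,3));b=np.zeros(3);L=[]
    for p,uv in obs:
        c,d=ray(p,uv);d/=np.linalg.norm(d);M=np.eye(3)-np.outer(d,d);A+=M;b+=M@c;L.append((M,c))
    x=np.linalg.solve(A,b);return x,[float(np.linalg.norm(M@(x-c))) for M,c in L]
def save(im,n): cv2.imwrite('pics/'+n+'.png',im[...,::-1])
E
python3 - <<'E'
from h import *
np.set_printoptions(precision=1,suppress=True)
o=bot.get_obs();print(o)
for n in ['scene','side','wrist']:
    p=cap(n);save(p['img'],n+'0')
    print(n,'cam at',p['c2w'][:3,3],'fwd',p['c2w'][:3,2])
    for t in ['green_tag','red_tag','yellow_tag','hook']:
        for f in vision.find_in(p,t): print(t,f['confidence'],w(p,f['xyz']),proj(p,w(p,f['xyz'])))
E
```

```text
{'time': 0.0, 'joint_positions': array([ 1. ,  0.3,  1.5,  0. ,  1.3, -0.1]), 'dq': array([-0., -0., -0.,  0., -0., -0.]), 'tau': array([  0. , -43.1, -24.4,   0.1,   0.1,  -0. ]), 'tool_pos': array([229., 472., 234.]), 'tcp_rot': array([-1.6,  0. , -0.5]), 'contact_force': array([0.6, 0.6, 0.1]), 'moment': array([-0.,  0.,  0.]), 'grip_width': 91.71687570329728}
scene cam at [ 801.9 -297.7  626.4] fwd [-0.5  0.5 -0.7]
green_tag 0.77 [421.4 334.9  71.9] [[364.8 144.2]]
green_tag 0.74 [534.  250.9  84.3] [[386.  177.4]]
red_tag 0.58 [550.3 161.8  81.6] [[369.4 204.6]]
yellow_tag 0.91 [572.9  80.4  81.2] [[355.3 234.3]]
hook 0.84 [ 482.2 -225.1    7.5] [[209.1 340.3]]
side cam at [ 379.6 -484.2  681.6] fwd [ 0.2  0.7 -0.7]
green_tag 0.96 [408.6 332.4  65.6] [[246.2 138.5]]
green_tag 0.72 [531.3 255.1  79.8] [[303.8 146.2]]
red_tag 0.71 [547.  165.6  78.5] [[320.1 171.4]]
red_tag 0.17 [568.2  80.6  78.5] [[340.6 197.4]]
yellow_tag 0.57 [566.9  77.   73.5] [[340.3 200.5]]
hook 0.81 [ 470.2 -230.4   13. ] [[332.7 371.1]]
wrist cam at [168.2 501.8 385.7] fwd [ 0.2 -0.1 -1. ]
green_tag 0.62 [397.7 367.5   4.5] [[305.7 305.5]]
```

View pics/scene0.png

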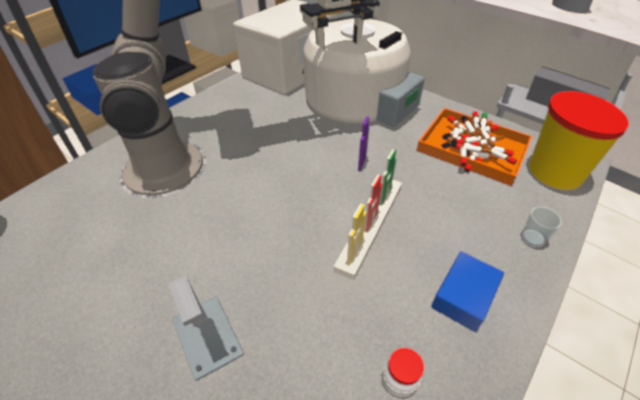

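View pics/side0.png

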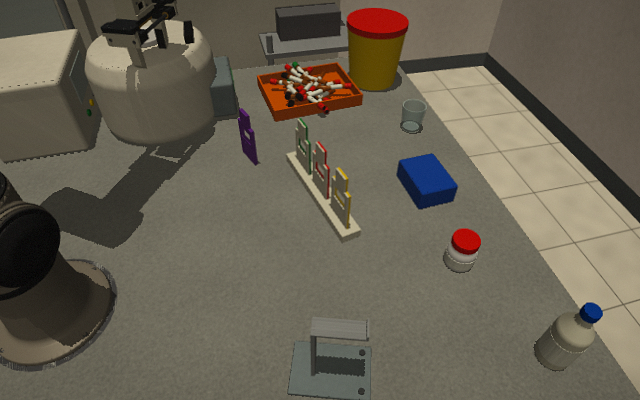

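Scene view: the candidates are the purple look-alike at (364,144) and the green tag at (389,178), then red (372,203) and yellow (355,235). In the side view green is at (303,146) and purple at (247,137). The hook is at scene (195,300), side (338,328). By description I choose the one standing in the rack. Next is one close crop composite.

Run:
```python
from h import *
S=cv2.imread('pics/scene0.png');D=cv2.imread('pics/side0.png')
c=lambda I,x,y:cv2.resize(I[y:y+75,x:x+100],(400,300),interpolation=cv2.INTER_CUBIC)
im=np.vstack([np.hstack([c(S,335,145),c(D,270,112)]),np.hstack([c(S,150,270),c(D,285,310)])])
cv2.imwrite('pics/crop0.png',im)
```

```text
(no output)
```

View pics/crop0.png

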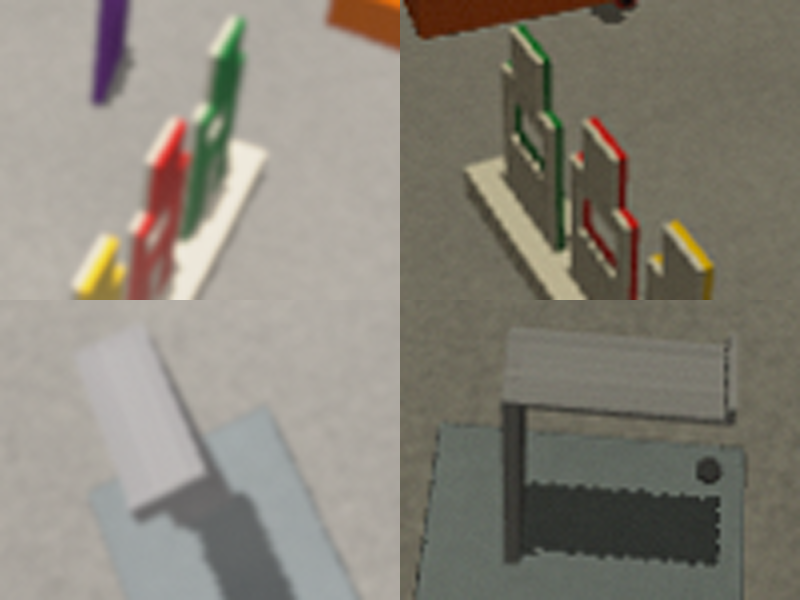

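The crops show the chosen green tag standing in the rack. Its white backs face the side camera (about -x) and its green face points about +x. The hook's lip is at the +x end.

```bash
cat > m.py <<'E'
from h import *
np.set_printoptions(precision=1,suppress=True)
s=cap('scene');d=cap('side')
sc=lambda x,y,ox,oy:(ox+x/4-.4,oy+y/4-.4)
H={'post+y':(sc(145,322-300,150,270),sc(111,28,285,310)),'post-y':(sc(78,55,150,270),sc(103,102,285,310)),
'lip-y':(sc(135,215,150,270),sc(322,118,285,310)),'lip+y':(sc(203,170,150,270),sc(331,40,285,310))}
for k,(a,b) in H.items(): print(k,*tri([(s,a),(d,b)]),onz(s,a,150),onz(d,b,150))
# green tag tab top corners: +y/-y end on white-side edge
G={'tabtop_far':(sc(222,18,335,145),sc(115,28,270,112)),'tabtop_near_w':(sc(210,55,335,145),sc(140,68,270,112))}
for k,(a,b) in G.items(): print(k,*tri([(s,a),(d,b)]),onz(s,a,140),onz(d,b,140))
print(s['camera_matrix'][0])
E
python3 m.py
```

```text
post+y [ 444.3 -198.5  147.2] [1.034056904064336, 1.0340569040643632] [ 445.7 -198.1  150. ] [ 444.2 -201.1  150. ]
post-y [ 435.4 -224.5  146.1] [1.0387519053227798, 1.0387519053228704] [ 437.7 -224.2  150. ] [ 435.3 -227.5  150. ]
lip-y [ 506.2 -249.3  146.5] [0.18192075576320035, 0.18192075576311878] [ 508.4 -249.8  150. ] [ 505.3 -250.6  150. ]
lip+y [ 516.1 -224.5  153.7] [1.0162109732185236, 1.0162109732185054] [ 513.3 -223.   150. ] [ 517.3 -223.7  150. ]
tabtop_far [523.6 270.3 145.8] [0.0004541114155981807, 0.0004541114156527838] [520.2 277.1 140. ] [525.1 278.4 140. ]
tabtop_near_w [531.4 246.4 137.2] [2.046398266289785, 2.046398266289835] [531.8 246.4 140. ] [530.6 239.4 140. ]
[364.8   0.  315.5]
```

```bash
cat >> h.py <<'E'
def plan(target,yawdeg,n,nt=None):
    o=bot.get_obs();p=np.array(o['tool_pos']);y=np.degrees(o['tcp_rot'][2]);nt=nt or n
    dw=(np.array(target)-p)/n;dy=((yawdeg-y+180)%360-180)/nt;rows=[]
    print('at',p,'yaw',y,'rp',np.degrees(o['tcp_rot'][:2]))
    for i in range(n):
        a=np.radians(y);c,s=np.cos(a),np.sin(a);t=dy if i<nt else 0
        rows.append([round((c*dw[0]+s*dw[1])/1000,4),round(-dw[2]/1000,4),round((-s*dw[0]+c*dw[1])/1000,4),round(-t,2)]);y+=t
    for i in range(0,n,5): print(str(rows[i:i+5]).replace(' ',''))
E
python3 -c "
from h import *
plan([532,258,235],-77.7,10)"
```

```text
at [229.20064722 472.36427809 234.77034793] yaw -25.88484240651226 rp [-8.99895080e+01 -1.08275772e-03]
[[np.float64(0.0366),np.float64(-0.0),np.float64(-0.0061),np.float64(5.18)],[np.float64(0.037),np.float64(-0.0),np.float64(-0.0027),np.float64(5.18)],[np.float64(0.0371),np.float64(-0.0),np.float64(0.0006),np.float64(5.18)],[np.float64(0.0369),np.float64(-0.0),np.float64(0.004),np.float64(5.18)],[np.float64(0.0364),np.float64(-0.0),np.float64(0.0073),np.float64(5.18)]]
[[np.float64(0.0356),np.float64(-0.0),np.float64(0.0105),np.float64(5.18)],[np.float64(0.0345),np.float64(-0.0),np.float64(0.0137),np.float64(5.18)],[np.float64(0.0331),np.float64(-0.0),np.float64(0.0168),np.float64(5.18)],[np.float64(0.0314),np.float64(-0.0),np.float64(0.0197),np.float64(5.18)],[np.float64(0.0295),np.float64(-0.0),np.float64(0.0224),np.float64(5.18)]]
```

arm_command(deltas=[[0.0366,0,-0.006,5.18],[0.037,0,-0.0027,5.18],[0.037,0,0.0006,5.18],[0.037,0,0.004,5.18],[0.0364,0,0.0073,5.18]])

```text
time: 1.35
tool_pos: [381.8, 364.3, 234.8]
tcp_rot: [-1.57, 0.0, -0.907]
contact_force: [1.0, 1.0, 0.2]
grip_width: 91.8
```

arm_command(deltas=[[0.0356,0,0.0105,5.18],[0.0345,0,0.0137,5.18],[0.033,0,0.0168,5.18],[0.0314,0,0.0197,5.18],[0.0295,0,0.0224,5.18]])

```text
time: 1.85
tool_pos: [533.2, 257.2, 234.7]
tcp_rot: [-1.571, 0.0, -1.36]
contact_force: [-0.7, 1.1, 0.2]
grip_width: 91.1
```

arm_command(deltas=[[0,0,0,0],[0,0,0,0]])

```text
time: 2.05
tool_pos: [532.2, 257.7, 234.3]
tcp_rot: [-1.572, 0.0, -1.357]
contact_force: [-0.9, 0.6, -0.4]
grip_width: 91.8
```

```bash
sed -i 's/rows.append(\[\(.*\)\]);y+=t/rows.append([float(v) for v in (\1)]);y+=t/' h.py
python3 - <<'E'
from h import *
np.set_printoptions(precision=1,suppress=True)
p=cap('wrist');save(p['img'],'w1');o=bot.get_obs();print(o['tool_pos'],np.degrees(o['tcp_rot']),o['time'],'cam',p['c2w'][:3,3],p['c2w'][:3,2])
for t in ['green_tag','red_tag','yellow_tag']:
    for f in vision.find_in(p,t): print(t,f['confidence'],w(p,f['xyz']),proj(p,w(p,f['xyz'])))
E
```

```text
[531.5 258.4 234.5] [-90.1   0.  -77.6] 2.1 cam [518.3 324.2 385.3] [ 0.1 -0.2 -1. ]
green_tag 0.98 [527.5 277.4 140. ] [[319.1 175.7]]
green_tag 0.78 [409.7 341.9  93.3] [[207.2  69.9]]
red_tag 0.96 [546.7 197.1 105.5] [[320.9 249.8]]
```

View pics/w1.png

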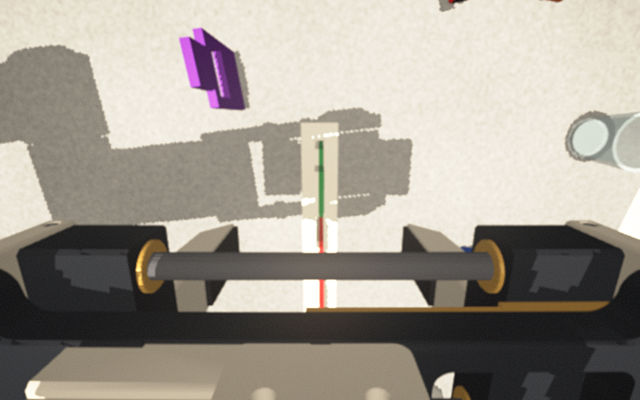

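Wrist view: green tag is edge-on at u≈320, v≈141–215 in its white rack, with red behind it (v>215). Purple is at (212,70), well clear.

Run:
```python
from h import *
np.set_printoptions(precision=1,suppress=True)
p=cap('wrist');im=p['img'].astype(int)
r=im[120:225,295:350];g=(r[...,1]>r[...,0]+25)&(r[...,1]>r[...,2]+15)
for y in range(105):
    x=np.where(g[y])[0]
    if len(x) and y%4==0: print(y+120,x.min()+295,x.max()+295,r[y,x].mean(0))
print('tabtop/bottom row',np.where(g.any(1))[0][[0,-1]]+120)
# predicted for tag centre C, yaw
def box(C,yaw,ylo,yhi,z):
    c,s=np.cos(yaw),np.sin(yaw)
    return [[C[0]+c*x-s*y,C[1]+s*x+c*y,z] for x in(-4,4) for y in (ylo,yhi)]
C=(530,258);yw=np.radians(12.3)
print('tab',proj(p,box(C,yw,-18,18,140)));print('shoulder+y',proj(p,box(C,yw,18,33,106)));print('bottom',proj(p,box(C,yw,-33,33,20)))
im2=cv2.resize(p['img'][115:235,270:370],(500,600),interpolation=cv2.INTER_CUBIC);save(im2,'w1c')
```

```text
144 321 322 [ 75.  109.5  70. ]
148 320 322 [ 70.3 105.7  66.7]
152 320 323 [ 90.2 148.   90. ]
156 320 323 [ 89.8 148.   88.2]
160 320 323 [ 91.  148.2  89.5]
164 320 323 [ 92.5 148.5  90. ]
168 321 322 [ 58.  102.   57.5]
172 320 323 [ 73.  113.2  68.8]
176 320 323 [ 82.  144.2  83.5]
180 320 323 [ 83.2 144.5  84.2]
184 320 323 [ 83.2 144.5  83.2]
188 320 323 [ 83.8 144.5  83.5]
192 320 323 [ 85.  144.5  83.2]
196 320 323 [ 86.8 145.8  85.5]
200 320 323 [ 87.5 145.8  85.8]
204 320 323 [ 91.8 146.8  87.5]
208 320 323 [ 93.5 147.8  88.8]
212 320 323 [ 94.  146.2  87.8]
216 320 323 [105.8 152.5  96.8]
tabtop/bottom row [143 217]
tab [[313.2 220.1]
 [313.1 179.2]
 [322.5 220.2]
 [322.7 179.2]]
shoulder+y [[313.9 171.9]
 [313.9 155.9]
 [322.4 171.9]
 [322.5 155.9]]
bottom [[315.3 199.6]
 [315.3 146.8]
 [321.7 199.6]
 [322.  146.8]]
```

View pics/w1c.png

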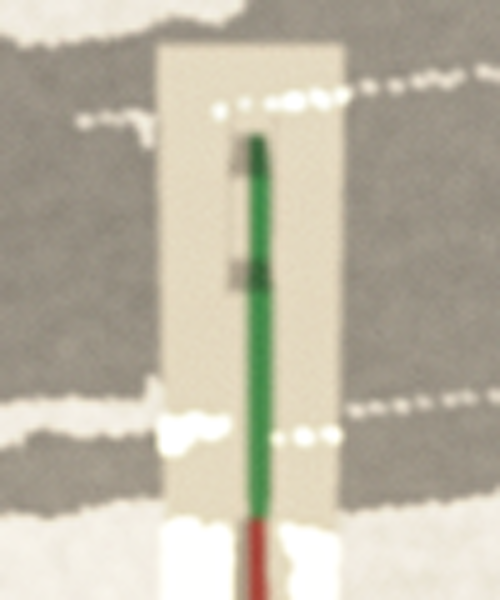

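```bash
python3 -c "
from h import *
plan([530.2,263.7,116],-77.7,5)"
```

```text
at [531.2107367  259.14135612 235.02103739] yaw -77.57055170190834 rp [-8.99879881e+01  1.34575953e-02]
[[-0.0009,0.0238,-0.0,0.03],[-0.0009,0.0238,-0.0,0.03],[-0.0009,0.0238,-0.0,0.03],[-0.0009,0.0238,-0.0,0.03],[-0.0009,0.0238,-0.0,0.03]]
```

arm_command(deltas=[[-0.0055,0.02,0,0],[0,0.03,0,0],[0,0.03,0,0],[0,0.025,0,0],[0,0.0135,0,0]])

```text
time: 2.8
tool_pos: [529.3, 263.9, 114.3]
tcp_rot: [-1.574, -0.0, -1.354]
contact_force: [0.1, 0.2, 0.1]
grip_width: 91.9
```

arm_command(deltas=[[0,0,0,0]])

```text
time: 2.9
tool_pos: [529.6, 263.7, 114.7]
tcp_rot: [-1.574, -0.0, -1.355]
contact_force: [-0.2, -0.0, -0.1]
grip_width: 91.8
```

Run:
```python
from h import *
np.set_printoptions(precision=1,suppress=True)
p=cap('wrist');s=cap('scene');o=bot.get_obs();print(o['tool_pos'],np.degrees(o['tcp_rot']),o['contact_force'])
save(np.vstack([cv2.resize(p['img'][130:400,160:480],(640,300)),cv2.resize(s['img'][110:260,300:460],(640,300))]),'g1')
```

```text
[531.3 264.1 117.2] [-89.9   0.  -77.7] [ 0.5  0.2 -0.3]
```

View pics/g1.png

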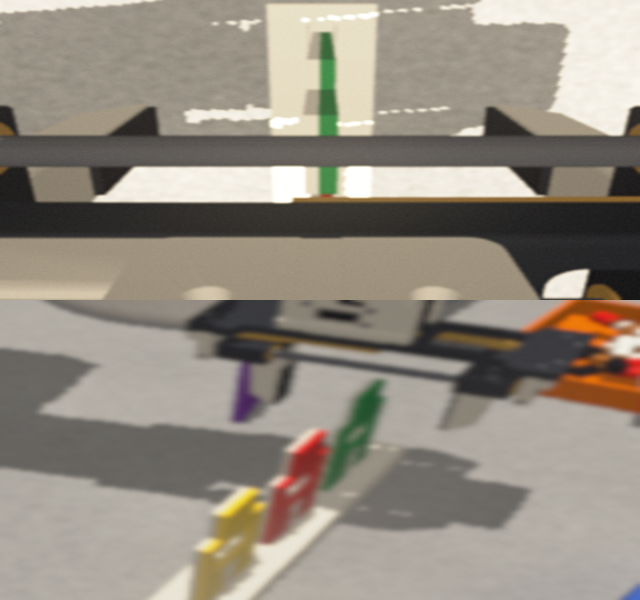

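The green tag sits centred between the open jaws, with purple and red clear. Closing.

arm_command(deltas=[[0,0,0,0],[0,0,0,0],[0,0,0,0],[0,0,0,0],[0,0,0,0]], claw=255)

```text
time: 3.5
tool_pos: [531.0, 263.6, 116.5]
tcp_rot: [-1.57, 0.0, -1.356]
contact_force: [1.0, -0.1, 0.2]
grip_width: 56.7
```

arm_command(deltas=[[0,0,0,0],[0,0,0,0],[0,0,0,0],[0,0,0,0]])

```text
time: 3.9
tool_pos: [530.9, 263.6, 116.2]
tcp_rot: [-1.571, 0.0, -1.356]
contact_force: [-1.4, 0.1, -0.4]
grip_width: 24.6
```

arm_command(deltas=[[0,0,0,0],[0,0,0,0],[0,0,0,0],[0,0,0,0],[0,0,0,0]])

```text
time: 4.4
tool_pos: [530.9, 263.6, 116.2]
tcp_rot: [-1.571, 0.0, -1.356]
contact_force: [-0.2, 0.0, -0.3]
grip_width: 7.9
```

arm_command(deltas=[[0,-0.01,0,0],[0,-0.02,0,0],[0,-0.03,0,0],[0,-0.04,0,0],[0,-0.04,0,0]])

```text
time: 4.9
tool_pos: [530.5, 263.5, 258.2]
tcp_rot: [-1.571, 0.0, -1.356]
contact_force: [1.0, 0.3, -0.1]
grip_width: 8.2
```

```bash
python3 -c "
from h import *
o=bot.get_obs();print(o['time'],o['contact_force'],o['grip_width'])
plan([600,-220,255],-109.5,14)"
```

```text
4.9 [ 0.99740334  0.2823626  -0.06397894] 8.180192560715168
at [530.53039216 263.48037013 258.24901102] yaw -77.68567818034603 rp [-9.00065984e+01  2.24872549e-03]
[[0.0348,0.0002,-0.0025,2.27],[0.0349,0.0002,-0.0011,2.27],[0.0349,0.0002,0.0002,2.27],[0.0349,0.0002,0.0016,2.27],[0.0348,0.0002,0.003,2.27]]
[[0.0346,0.0002,0.0044,2.27],[0.0344,0.0002,0.0058,2.27],[0.0342,0.0002,0.0071,2.27],[0.0338,0.0002,0.0085,2.27],[0.0335,0.0002,0.0098,2.27]]
[[0.0331,0.0002,0.0111,2.27],[0.0326,0.0002,0.0124,2.27],[0.0321,0.0002,0.0137,2.27],[0.0315,0.0002,0.015,2.27]]
```

arm_command(deltas=[[0,-0.03,0,0]])

```text
time: 5.0
tool_pos: [531.1, 263.7, 290.0]
tcp_rot: [-1.567, 0.0, -1.356]
contact_force: [0.8, -0.6, -1.2]
grip_width: 7.7
```

```bash
python3 -c "
from h import *
p=cap('side');print(onz(p,(555,368),0),onz(p,(460,265),0))
plan([563,-256.4,281],-109.5,15)"
```

```text
[ 834.71881312 -315.19332337    0.        ] [772.48744549 -81.46774778   0.        ]
at [532.58319846 264.23801146 294.99016664] yaw -77.68089841189514 rp [-8.93401553e+01  8.21441034e-02]
[[0.0343,0.0009,-0.0054,2.12],[0.0345,0.0009,-0.0041,2.12],[0.0346,0.0009,-0.0029,2.12],[0.0347,0.0009,-0.0016,2.12],[0.0348,0.0009,-0.0003,2.12]]
[[0.0348,0.0009,0.001,2.12],[0.0347,0.0009,0.0023,2.12],[0.0346,0.0009,0.0036,2.12],[0.0344,0.0009,0.0048,2.12],[0.0342,0.0009,0.0061,2.12]]
[[0.034,0.0009,0.0074,2.12],[0.0337,0.0009,0.0086,2.12],[0.0333,0.0009,0.0099,2.12],[0.033,0.0009,0.0111,2.12],[0.0325,0.0009,0.0123,2.12]]
```

arm_command(deltas=[[0.0343,0,-0.0054,2.12],[0.0345,0,-0.0041,2.12],[0.0346,0,-0.0029,2.12],[0.0347,0,-0.0016,2.12],[0.0348,0,-0.0003,2.12]])

```text
time: 5.55
tool_pos: [540.8, 88.9, 286.8]
tcp_rot: [-1.57, 0.0, -1.542]
contact_force: [1.4, 0.4, -0.8]
grip_width: 7.6
```

arm_command(deltas=[[0.0348,0,0.001,2.12],[0.0347,0,0.0023,2.12],[0.0346,0,0.0036,2.12],[0.0344,0,0.0048,2.12],[0.0342,0,0.0061,2.12]])

```text
time: 6.05
tool_pos: [551.0, -84.8, 286.9]
tcp_rot: [-1.57, 0.0, -1.727]
contact_force: [1.0, -0.8, -0.6]
grip_width: 8.0
```

arm_command(deltas=[[0.034,0,0.0074,2.12],[0.0337,0,0.0086,2.12],[0.0333,0,0.0099,2.12],[0.033,0,0.0111,2.12],[0.0325,0,0.0123,2.12]])

```text
time: 6.55
tool_pos: [561.2, -258.3, 286.8]
tcp_rot: [-1.57, 0.0, -1.912]
contact_force: [0.6, 1.3, 0.3]
grip_width: 7.9
```

```bash
python3 -c "
from h import *
plan([563,-256.4,191],-109.5,4)"
```

```text
at [ 561.21239782 -258.33278242  286.77744645] yaw -109.57418273497163 rp [-8.99711859e+01  1.40661541e-03]
[[-0.0006,0.0239,0.0003,-0.02],[-0.0006,0.0239,0.0003,-0.02],[-0.0006,0.0239,0.0003,-0.02],[-0.0006,0.0239,0.0003,-0.02]]
```

Run:
```python
from h import *
np.set_printoptions(precision=1,suppress=True)
o=bot.get_obs();p=cap('wrist');print(o['tool_pos'],np.degrees(o['tcp_rot']))
h0=np.array([440.5,-213,150]);a=np.radians(-19.5);c,s=np.cos(a),np.sin(a)
X=[h0+[c*x-s*y,s*x+c*y,0] for x,y in((0,14),(0,-14),(73,-14),(73,14))]
q=proj(p,X);print(q)
im=p['img'].copy();save(im,'w2')
```

```text
[ 561.2 -258.3  286.8] [ -90.     0.  -109.6]
[[185.9 171.5]
 [189.1 199.4]
 [262.7 199.4]
 [261.3 171.5]]
```

View pics/w2.png

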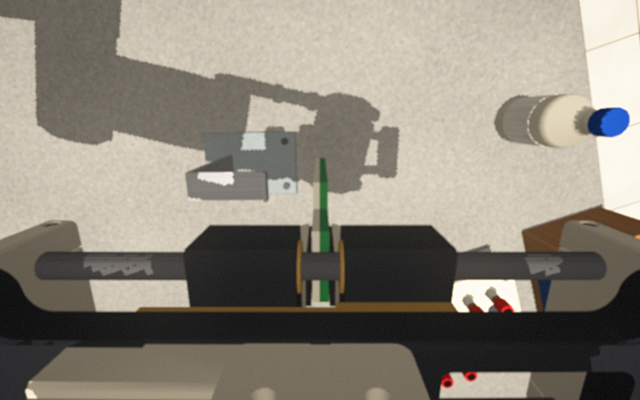

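The wrist view shows the strip at u 187–267, v 172–200. This agrees with my predicted corners to 1–2 px. The tag is held upright, green face to the right (outward). Lower to the pre-insertion height and check from the fixed cameras.

arm_command(deltas=[[-0.001,0.025,0.0005,0],[-0.001,0.03,0,0],[0,0.025,0,0],[0,0.0155,0,0],[0,0,0,0]])

```text
time: 7.1
tool_pos: [561.4, -254.4, 188.5]
tcp_rot: [-1.576, 0.001, -1.911]
contact_force: [0.9, -0.0, -0.2]
grip_width: 8.1
```

Run:
```python
from h import *
np.set_printoptions(precision=1,suppress=True)
s=cap('scene');d=cap('side');o=bot.get_obs();print(o['tool_pos'],np.degrees(o['tcp_rot']),o['contact_force'])
T=np.array([o['tool_pos'][0],o['tool_pos'][1],191]);a=np.radians(-19.5);c,n=np.cos(a),np.sin(a)
def pts(L): return [np.array([T[0]+c*x-n*y,T[1]+n*x+c*y,T[2]-24+z]) for x,y,z in L]
win=pts([(4,-23,0),(4,23,0),(4,23,-30),(4,-23,-30)]);out=pts([(4,-33,14),(4,33,14),(4,33,-86),(4,-33,-86)])
wb=pts([(-4,-23,0),(-4,23,0),(-4,23,-30),(-4,-23,-30)])
r=[]
for p,ls,box in((s,(win,out),(130,240)),(d,(wb,out),(280,250))):
    B=p['img'][box[1]:box[1]+150,box[0]:box[0]+200];B=cv2.resize(B,(800,600),interpolation=cv2.INTER_CUBIC)[:, :]
    for l in ls:
        q=((proj(p,l)-box)*4).astype(int);cv2.polylines(B,[q],True,(255,0,255),1)
    r.append(cv2.resize(B,(400,300),interpolation=cv2.INTER_AREA) if 0 else B)
save(cv2.resize(np.hstack([r[0][:,:600],r[1][:,:600]]),(800,400),interpolation=cv2.INTER_AREA),'pre')
```

```text
[ 562.8 -255.2  191.5] [ -90.    -0.  -109.5] [0.1 0.4 0.2]
```

View pics/pre.png

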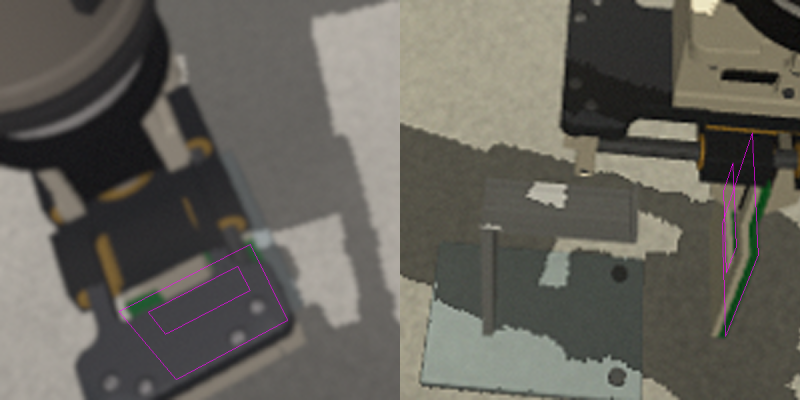

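Scene view: the hand hides the tag. Side view: the overlay of tag outline and window matches the tag within about 2 mm, and the strip (px ~480–635, 178–240 in the crop) lines up with the window height. Inserting.

arm_command(deltas=[[0.0005,0,-0.01,0],[0,0,-0.015,0],[0,0,-0.015,0],[0,0,-0.012,0],[0,0,0,0]])

```text
time: 7.7
tool_pos: [513.1, -238.3, 192.7]
tcp_rot: [-1.569, -0.0, -1.911]
contact_force: [0.1, 0.4, -0.1]
grip_width: 7.9
```

arm_command(deltas=[[0,0,-0.01,0],[0,0,-0.01,0],[0,0,-0.01,0],[0,0,-0.008,0],[0,0,0,0]])

```text
time: 8.2
tool_pos: [476.6, -225.3, 190.8]
tcp_rot: [-1.571, 0.0, -1.911]
contact_force: [-0.3, 0.1, -0.6]
grip_width: 7.9
```

Run:
```python
from h import *
np.set_printoptions(precision=1,suppress=True)
d=cap('side');p=cap('wrist');o=bot.get_obs();print(o['tool_pos'],np.degrees(o['tcp_rot']),o['contact_force'],o['time'])
r=[cv2.resize(I,(400,300),interpolation=cv2.INTER_CUBIC) for I in (d['img'][280:370,280:400],p['img'][120:270,220:420])]
save(np.hstack(r),'ins')
```

```text
[ 477.6 -225.8  190.9] [ -90.    -0.  -109.5] [ 0.4 -1.1  0.2] 8.3
```

View pics/ins.png

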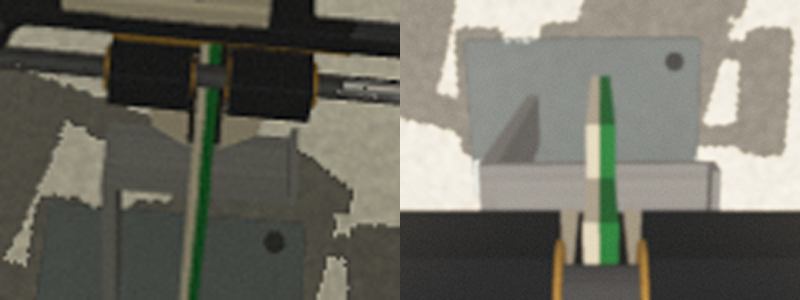

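The tag is threaded mid-strip with no contact force. Lowering.

arm_command(deltas=[[0,0.005,0,0],[0,0.005,0,0],[0,0.003,0,0],[0,0.001,0,0],[0,0,0,0]])

```text
time: 8.8
tool_pos: [477.5, -225.7, 176.4]
tcp_rot: [-1.571, 0.0, -1.911]
contact_force: [-0.8, 0.9, -0.8]
grip_width: 8.1
```

arm_command(deltas=[[0,0.001,0,0],[0,0,0,0]])

```text
time: 9.0
tool_pos: [477.6, -225.7, 175.7]
tcp_rot: [-1.571, 0.0, -1.911]
contact_force: [-0.4, -0.1, -0.4]
grip_width: 7.8
```

arm_command(deltas=[[0,0.001,0,0],[0,0,0,0]])

```text
time: 9.2
tool_pos: [477.5, -225.7, 174.7]
tcp_rot: [-1.571, 0.0, -1.911]
contact_force: [-0.1, -0.6, -1.0]
grip_width: 7.8
```

arm_command(deltas=[[0,0.001,0,0],[0,0,0,0]])

```text
time: 9.4
tool_pos: [477.6, -225.8, 174.2]
tcp_rot: [-1.57, -0.0, -1.911]
contact_force: [-0.5, -0.5, 3.3]
grip_width: 7.9
```

Contact at TCP 174 mm (expected 174). Release.

arm_command(deltas=[[0,0,0,0],[0,0,0,0],[0,0,0,0],[0,0,0,0],[0,0,0,0]], claw=110)

```text
time: 9.9
tool_pos: [477.5, -225.7, 173.6]
tcp_rot: [-1.571, 0.0, -1.911]
contact_force: [-0.6, 0.1, -1.3]
grip_width: 43.1
```

arm_command(deltas=[[0,0,0,0],[0,0,0,0],[0,0,0,0],[0,0,0,0]])

```text
time: 10.3
tool_pos: [477.5, -225.7, 173.7]
tcp_rot: [-1.571, 0.0, -1.911]
contact_force: [-0.1, 0.4, 0.3]
grip_width: 52.1
```

arm_command(deltas=[[0,-0.005,0,0],[0,-0.015,0,0],[0,-0.03,0,0],[0,-0.04,0,0],[0,-0.04,0,0]])

```text
time: 10.8
tool_pos: [477.3, -225.5, 305.3]
tcp_rot: [-1.571, 0.0, -1.911]
contact_force: [0.1, -0.9, 0.2]
grip_width: 52.2
```

arm_command(deltas=[[-0.04,0,0,0],[-0.04,0,0,0],[-0.04,0,0,0],[-0.04,0,0,0],[-0.04,0,0,0]])

```text
time: 11.3
tool_pos: [544.6, -35.6, 304.3]
tcp_rot: [-1.57, 0.0, -1.911]
contact_force: [0.1, -1.1, 0.2]
grip_width: 52.5
```

Run:
```python
from h import *
np.set_printoptions(precision=1,suppress=True)
d=cap('side');s=cap('scene')
for p in (d,s):
  for t in ['green_tag','red_tag','yellow_tag']:
    for f in vision.find_in(p,t): print(t,f['confidence'],w(p,f['xyz']))
h0=np.array([440.5,-213,150]);a=np.radians(-19.5);c,n=np.cos(a),np.sin(a)
O=[h0+[c*44-n*y,n*44+c*y,z] for y,z in((33,-86),(33,14),(18,14),(18,48),(-18,48),(-18,14),(-33,14),(-33,-86))]
r=[]
for p,b in((s,(150,230)),(d,(280,260))):
    B=cv2.resize(p['img'][b[1]:b[1]+140,b[0]:b[0]+100],(400,560),interpolation=cv2.INTER_CUBIC)
    cv2.polylines(B,[((proj(p,O)-b)*4).astype(int)],True,(255,0,255),1);r.append(B)
save(np.hstack(r),'end')
```

```text
green_tag 0.87 [413.5 334.   63. ]
green_tag 0.62 [ 470.3 -241.1  164.5]
red_tag 0.62 [550.  165.8  80.5]
yellow_tag 0.66 [567.8  79.2  73.2]
green_tag 0.64 [ 498.1 -233.8    6.9]
green_tag 0.62 [ 478.8 -224.5  153.3]
red_tag 0.94 [552.9 163.9  81.2]
yellow_tag 0.89 [575.   79.1  80.1]
```

View pics/end.png

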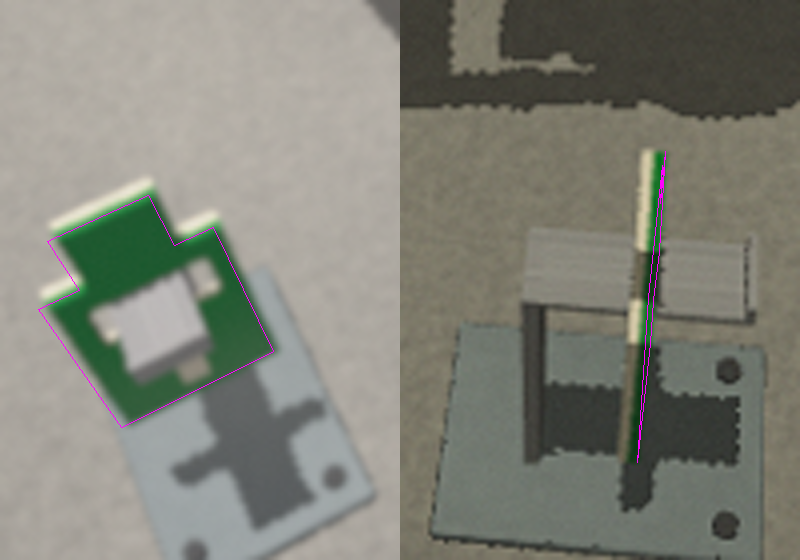

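The tag hangs on the strip, green face outward and upright, and matches the ideal outline overlay within 1–2 mm. Red and yellow have not moved and the robot is clear.

```bash
python3 -c "
from plant import job
print(job.close_job())"
```

```text
the job is handed in; nothing more can be done
None
```

I hung the green tag on the strip about 40 mm out from the post, green face outward, then backed the arm off and handed the job in after about 11 s. I gripped it by its tab, passed its window over the lip, and lowered it until it touched the strip. Contact came at a TCP height of 174 mm, as predicted.

- **Green tag:** in both fixed cameras it hangs upright and square, within about 1–2 mm of the ideal outline.
- **Red and yellow tags:** the scene and side networks put them within about 4 mm of their starting readings, which is their noise level.
- **Forces:** the force reading at the end of each move never passed about 3 N.
- **Disagreements:** in the last pictures the network also reported the purple look-alike as `green_tag`, and gave one false hit near the table by the stand. I ignored both because the pictures contradict them.

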